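Rotate the battery stock: oldest pack out at the front, fresh pack in behind

TASK

First take the oldest battery pack, the one at the low front end of the sloped lane, and set it down flat in the shallow white tray; the others slide forward by themselves. Then lift the pack that matches the lane's stock (square-cornered, not the round-ended one) out of the charging dock, stand it on the black rubber mat and let go of it, take it again by its long sides, and lower it into the loading bay at the high end of the lane so that it lies lengthwise behind the others, bottom flat on the runners. Drop neither pack, and leave the round-ended pack and the other things on the bench where they are.

Things in the scene. Friction and masses are not known exactly. Their poses are not given: they have to be found in the camera images.
- pack_front: the oldest pack, at the low front end of the lane against its stop: black battery pack with two yellow bands, a square-cornered block 64 long (own x) x 44 wide (own y) x 50 high (own z), about 0.3 kg; looks the same turned half round; origin at the centre of its underside. It starts tilted with the lane, own x pointing up the lane.
- pack_middle: second pack in the lane, alike, touching the first; slides down when the first is gone
- pack_rear: third pack in the lane, alike; at the start it fills the loading bay and moves down out of it when the first is gone
- pack_new: the fresh matching pack, in one of the dock's two bays (which one varies): black battery pack with two yellow bands, a square-cornered block 64 long (own x) x 44 wide (own y) x 50 high (own z), about 0.3 kg; looks the same turned half round; origin at the centre of its underside, own x along the dock's x
- pack_other: a pack of another kind in the dock's other bay: black with two bands as well, but round-ended (outline 64 x 44 with half-round ends), 60 high; leave it. Origin at the centre of its underside
- deck: sloped steel lane with two white runners, fixed, tilted 15 degrees. Origin: on the running surface, mid-width, at the inner face of the front stop (17 high), 22 above the bench. x up the slope, y across, z square to the surface. Packs slide down freely and rest centred at x = 32, 96, 160 mm, between side guides with 3 mm play each side; guides are upright to 5 above the surface, then flare outwards at 45 degrees to 10 above
- bay (a point): rearmost resting place, on the running surface (160 mm up the lane). The loading bay there is open above and, over the guides, at both sides. Down-slope it ends at a gate bar 38 to 44 mm from here, underside 56 and top 70 above the surface (packs pass under), on 6 x 4 posts at y +-38 mm; up-slope at a rear wall 48 mm from here, 49 high
- dock: grey charging dock, fixed, base 104 (x) x 168 (y) x 12 high; origin at the centre of its underside. Two bays centred at y = +40 and -40 mm; packs stand 12 above the bench between cheeks 44 long, 10 thick, top 58 above the bench, 3 mm off the long sides: so take packs by their ends, closing along the dock's x. End lips: 5 above the base, 4 beyond the ends
- tray: shallow white open tray, fixed, 140 (x) x 120 (y) x 14 high, walls and floor 5 thick; origin at the centre of its underside
- mat: black rubber mat, fixed, 150 (x) x 130 (y) x 3 thick; origin at the centre of its underside. Tray and mat may swap places
- reel: bystander: standing solder reel, steel, 54 diameter, 54 high; origin at the centre of its underside
- meter: bystander: grey hand-held meter lying on its back, 85 (x) x 165 (y) x 42 high; origin at the centre of its underside
- driver: bystander: screwdriver 180 long lying along its own x; origin on the bench under it
There are look-alikes about, which are no part of the job. There is more than one size of the mat; the job needs the smaller. Leave any red look-alike of the pack_new alone.

How it is judged (in metres and radians):
On the way, in this order (a step that is already met when the one before it is completed fails the run):
1. the oldest pack, from the front of the lane, lies flat in the tray and is let go (x of pack_front in the frame of tray between -0.045 and 0.045 m and y of pack_front in the frame of tray between -0.04 and 0.04 m and z of pack_front in the frame of tray between 0 and 0.01 m and angle between pack_front's own z axis and vertical below 0.1 rad and contact force between the fingers and pack_front below 0.1 N and linear speed of pack_front below 0.02 m/s), for 0.2 s.
2. the new pack stands on the mat and is let go (x of pack_new in the frame of mat between -0.072 and 0.072 m and y of pack_new in the frame of mat between -0.062 and 0.062 m and z of pack_new in the frame of mat between -0.001 and 0.007 m and angle between pack_new's own z axis and vertical below 0.1 rad and contact force between the fingers and pack_new below 0.1 N and linear speed of pack_new below 0.02 m/s), for 0.2 s.
At the end, for the whole second after the job is handed in: Old pack flat in the tray, released; the two others at 32 +-6 and 96 +-8 mm from the lane's stop, the new pack behind at 160 +-10 mm, released: all on the surface (7 mm), centred (8 mm), straight (0.1 rad; lengthwise 0.12) and still; round-ended pack within 15 mm of its start (all of step 1 and x of pack_middle in the frame of deck between 0.026 and 0.038 m and y of pack_middle in the frame of deck between -0.008 and 0.008 m and z of pack_middle in the frame of deck between -0.007 and 0.007 m and angle between the z axis of each of pack_middle, pack_rear, pack_new and the z axis of deck, either way round below 0.1 rad and angle between the x axis of each of pack_middle, pack_rear, pack_new and the x axis of deck, either way round below 0.12 rad and linear speed of each of pack_middle, pack_rear, pack_new below 0.02 m/s and x of pack_rear in the frame of deck between 0.088 and 0.104 m and y of pack_rear in the frame of deck between -0.008 and 0.008 m and z of pack_rear in the frame of deck between -0.007 and 0.007 m and x of pack_new in the frame of deck between 0.15 and 0.17 m and y of pack_new in the frame of deck between -0.008 and 0.008 m and z of pack_new in the frame of deck between -0.007 and 0.007 m and contact force between the fingers and pack_new below 0.1 N and distance of pack_other from where it was at the start of the episode below 0.015 m); the robot touches nothing.
It fails at once if the old pack is dropped or thrown (faster than 0.6 m/s out of the fingers) (contact force between the fingers and pack_front below 0.05 N and linear speed of pack_front above 0.6 m/s).
It fails at once if the new pack is dropped or thrown (faster than 0.6 m/s out of the fingers) (contact force between the fingers and pack_new below 0.05 N and linear speed of pack_new above 0.6 m/s).
It fails at once if the round-ended pack is moved more than 30 mm (distance of pack_other from where it was at the start of the episode above 0.03 m).
It fails at once if the reel, meter or screwdriver is moved more than 30 mm (distance of any of reel, meter, driver from where it was at the start of the episode above 0.03 m).
It also fails if it takes over 72 s, if anything falls off the work surface, if the arm or the gripper's body presses on something with over 40 N, if the wrist force passes 120 N, or if a joint passes its speed limit or range.

ROBOT

A 6-joint arm with a two-finger parallel gripper is mounted at the origin on the work surface. World frame = base frame: x ahead of the robot, y to its left, z up, the work surface at z = 0. Lengths are in mm, angles in rad, forces in N, time in s.
With the tool pointing down it reaches from about 375 to 925 mm from the base axis. Payload 5.7 kg.
Tool frame: the origin (TCP) lies on the centre line of the jaws, within the pads' length; the fingertips stand 8 mm ahead of it and the grasp point (between the pads) lies 11 mm behind it; z points along the fingers, y is the line along which they close (so a half turn about z gives the same grasp; the last joint's range is limited). The gripper opens to 88 mm and grips with 3 to 60 N. Pads are 20 mm wide; open, the fingers measure 115 mm over their backs; the gripper's body (75 mm by 178 mm) begins 61 mm behind the grasp point.
Start: joints at [1.18, 0.359, 1.51, -0, 1.272, -0.115], TCP at [163.384, 577.295, 230.623] pointing down, gripper open.
Joint ranges: [-2.97, 2.97], [-1.01, 2.36], [0.21, 2.38], [-0.96, 4.11], [0.2, 2.71], [-2.98, 2.98]. Speed limits (rad/s): [2.39, 2.39, 3.14, 3.14, 3.14, 3.14].

INTERFACE

Orientations are given as a unit quaternion [x, y, z, w].
In Python, from rig import sensors, vision, workorder gives the robot as it stands.
- The arm moves only by the tool carry_out, never from a script. Its argument "rows" is a list that holds one entry, the list of rows, each a list of 5 numbers: the opening, from 0 (shut) to 1 (fully open), then the shift along the tool's x, y, z in m, then the turn about the tool's z in degrees. In form: [[[claw, tx, ty, tz, roll], ...]]. A call has 1 to 10 rows; each row shifts and turns the commanded pose from where the row before left it, along the tool's axes as they then stand; what a row does not reach is not made up. A row lasts 1/8 s, in which the tool goes at most 62.5 mm and 10.7 degrees, less where a joint would pass 70% of its speed; a pose out of reach is approached as far as the arm can. A call with a gripper value outside its range is refused whole. The fingers move at their own pace and stop on an object; "force" is the grip in N (left out, the last holds). Time passes only in rows, so rows that do not move let the fingers close. It gives the time, the measured TCP pose, the force, the opening and the grip force at its end, in the units of the state.
- sensors.read_state(): the state, without advancing time (a new reading comes with each control period).
- vision.get_image(name): name is "scene" or "top" or "wrist"; returns a dict with "color" (420x560x3 uint8, red, green, blue), "z_map" (420x560 float32, mm along the optical axis (not along the pixel's ray), 0 where there is no reading), "mtx" (3x3 intrinsics, pixels), "rvec" (rotation vector, rad) and "tvec" (3), from world to camera coordinates, as OpenCV has them; the wrist camera has in their place "hand_eye" (4x4, takes a point from camera to tool coordinates, whose origin is the TCP and whose axes are the flange's). Camera axes: x right, y down, z forward; pixel columns grow to the right and rows downward; lengths in mm; the calibration is good to about 2 mm. The wrist camera is an equidistant fisheye: a pixel r from the principal point sees the ray r / f radians off the axis. A picture is of the moment at which its call begins: read the wrist's pose just before it.
- workorder.job_done(): hands the job in; it is judged then, once.
The state is a dict: "time_s": time; "qpos": joint angles; "joint_vel": joint speeds; "tau": joint torques, N m; "ee_pos": TCP position; "ee_rot": TCP orientation; "wrist_force": force on the tool from outside, world axes, zero at the start; "moment": the same for the moment, N m; "opening": finger opening in mm; "grasp_force": force on a finger pad.
Only numpy, scipy, OpenCV 4.12 (cv2) and the standard library are available. Lean on these libraries where they do the work, as an engineer would, in place of code of your own. Each camera call takes 0.05 s, during which the arm holds its last target. There are 200 camera calls.

## Working session

There is one attempt and no reset: what is moved stays moved. The work goes in short steps, Python scripts to look and compute and a tool call to move; the robot and the scene stay as the last step left them, time stands still between calls to the robot, and variables do not carry over. Pictures are saved under pics/ and viewed, at most 13 in all, crops included, and the job is handed in when it is done.

Besides the shell and the picture viewer there is one more tool, called after "Call:" by a JSON object that holds its "fn" and its "kwargs", one argument or row to a line. carry_out: Moves the arm, as the interface text tells. Its arguments: {"type":"object","properties":{"rows":{"type":"array","items":{"type":"array","items":{"type":"array","items":{"type":"number"}}}},"force":{"type":"number"}},"required":["rows"]}

```bash
mkdir -p pics; ls
python3 - <<'E'
from rig import sensors, vision
import cv2,pickle,numpy as np
s=sensors.read_state();print(s)
d={}
for n in("scene","top"):
    im=vision.get_image(n);d[n]=im
    cv2.imwrite(f"pics/{n}0.png",cv2.resize(im["color"][:,:,::-1],(784,588)))
    print(n,im["mtx"].round(1).tolist(),im["rvec"],im["tvec"])
pickle.dump(d,open("d0.pkl","wb"))
E
```

```text
pics
{'time_s': 0.0, 'qpos': array([ 1.17993063e+00,  3.59489873e-01,  1.51142513e+00, -2.14088231e-05,
        1.27251062e+00, -1.15072750e-01]), 'joint_vel': array([-0.00121197,  0.0004585 , -0.00016235,  0.00105225,  0.0001041 ,
        0.00165027]), 'tau': array([ 1.87368038e-03, -5.15391004e+01, -2.70726782e+01,  6.76175114e-02,
        3.51230521e-02, -1.39854142e-04]), 'ee_pos': array([163.12427422, 576.69316566, 229.82137931]), 'ee_rot': array([ 1.37456681e-01,  9.90507355e-01, -8.89876723e-04, -2.19474409e-04]), 'wrist_force': array([ 0.50470828, -0.11155956, -0.08166191]), 'moment': array([-0.00160799,  0.02489415,  0.00879244]), 'grasp_force': 0.0, 'opening': 87.6113730691202}
scene [[457.3, 0.0, 285.6], [0.0, 457.3, 211.8], [0.0, 0.0, 1.0]] [ 0.72045159  2.62882125 -1.08277753] [ 409.70086471 -235.13003561 1612.29687767]
top [[448.8, 0.0, 284.7], [0.0, 448.8, 211.1], [0.0, 0.0, 1.0]] [ 2.15235466 -2.14937176  0.16568505] [ 101.29006516  560.88390675 1267.7644427 ]
```

View pics/scene0.png

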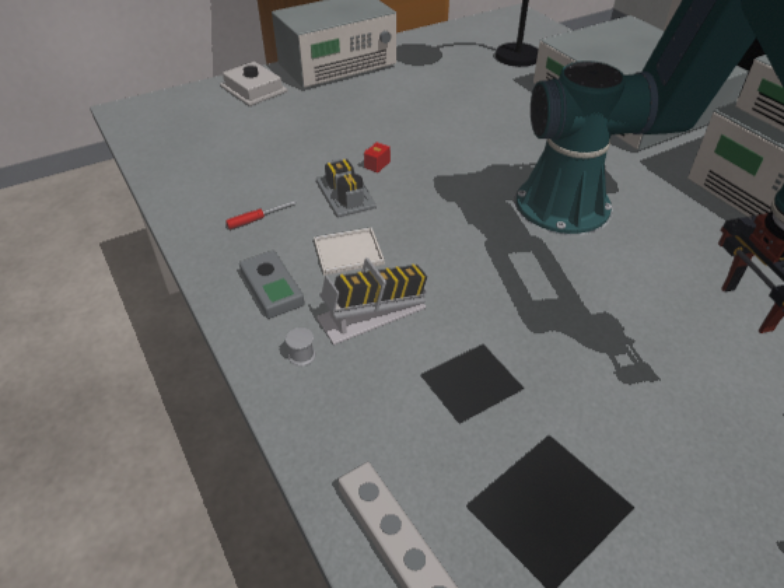

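View pics/top0.png

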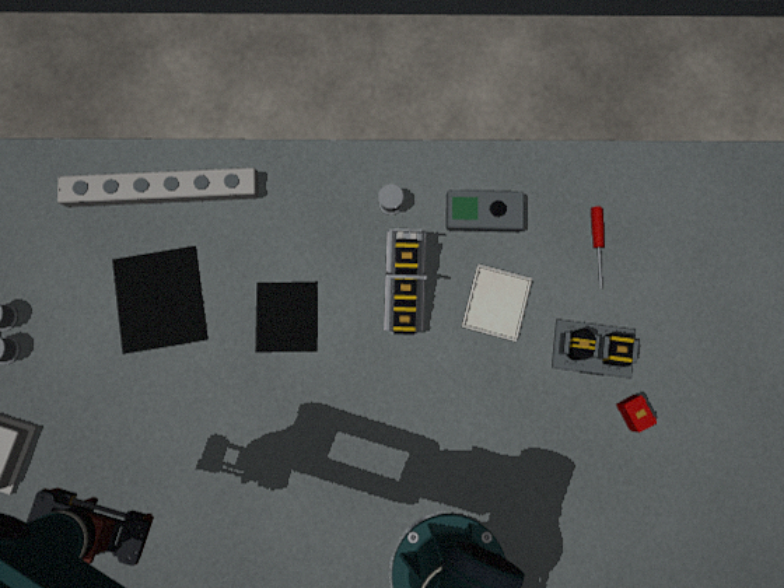

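```bash
cat > h.py <<'E'
import numpy as np,cv2
from scipy.spatial.transform import Rotation as R
def world(im):
    z=im["z_map"].astype(float);v,u=np.indices(z.shape);K=im["mtx"]
    c=np.stack([(u-K[0,2])/K[0,0]*z,(v-K[1,2])/K[1,1]*z,z],-1)
    M=cv2.Rodrigues(np.array(im["rvec"],float))[0]
    w=(c-np.array(im["tvec"]).ravel())@M
    w[z==0]=np.nan
    return w
E
python3 - <<'E'
from h import *
import pickle
d=pickle.load(open("d0.pkl","rb"));im=d["top"];w=world(im);c=im["color"].astype(int)
def roi(u0,u1,v0,v1):
    s=np.s_[int(v0/1.4):int(v1/1.4),int(u0/1.4):int(u1/1.4)];return w[s].reshape(-1,3),c[s].reshape(-1,3)
def rect(n,p):
    p=p[np.isfinite(p).all(1)]
    r=cv2.minAreaRect(p[:,:2].astype(np.float32));print(n,len(p),np.round(np.array(r[0]),1),np.round(r[1],1),round(r[2],1),"z",np.round(np.percentile(p[:,2],[5,50,95]),1), "mean",p.mean(0).round(1))
p,k=roi(240,335,265,365);m=k.sum(1)<110;rect("mat",p[m])
p,k=roi(450,545,255,350);m=(k.min(1)>150)|(p[:,2]>9);rect("tray",p[m])
p,k=roi(540,650,305,390);
print("dock med colour");rect("dock",p[(p[:,2]>6)&(p[:,2]<30)]);rect("dock>50",p[p[:,2]>50])
for n,(a,b) in dict(rnd=(562,601),sq=(601,640)).items():
    p,k=roi(a,b,320,372);rect(n,p[p[:,2]>59]);rect(n+"66",p[p[:,2]>66])
p,k=roi(375,440,225,345);rect("lane",p[p[:,2]>12])
yel=(k[:,0]-k[:,2]>60);rect("yellow",p[yel])
y=p[yel];A=np.c_[y[:,0],y[:,1],np.ones(len(y))];print("plane",np.linalg.lstsq(A,y[:,2],rcond=None)[0])
# column profile along x of lane at y center
vv=range(int(225/1.4),int(345/1.4));u=int(404/1.4)
print([tuple(w[v,u].round(0).astype(int))+(int(c[v,u].sum()),) for v in vv])
# row profile
v=int(318/1.4);print([tuple(w[v,u][1:].round(0).astype(int)) for u in range(int(378/1.4),int(432/1.4))])
v=int(348/1.4);print([tuple(w[v,u][1:].round(0).astype(int)) for u in range(int(548/1.4),int(645/1.4))])
E
```

```text
mat 2113 [522.  341.1] [147.7 129.4] 1.2 z [-1.9  2.4  6.9] mean [520.8 340.1   2.5]
tray 1737 [ 561.3 -108.8] [120.3 163.6] 74.4 z [ 0.1  5.  14.6] mean [ 551.2 -107.6    5.8]
dock med colour
dock 990 [ 456.9 -300.8] [212.5 170.4] 85.5 z [ 7.1 11.8 19.6] mean [ 449.5 -295.4   12.4]
dock>50 949 [ 453.3 -309. ] [150.9  64.3] 82.6 z [53.4 62.  74.1] mean [ 452.8 -308.7   63.2]
rnd 344 [ 458.9 -268.6] [68.8 59.9] 88.1 z [60.4 70.9 75.5] mean [ 458.7 -267.6   70.3]
rnd66 303 [ 458.9 -268.8] [45.3 60.7] 85.1 z [67.  71.3 75.7] mean [ 458.5 -268.9   71.4]
sq 307 [ 447.9 -347.1] [67.4 63.6] 82.0 z [59.6 62.  65.7] mean [ 448.7 -347.3   62.2]
sq66 10 [ 444.9 -354.4] [44.8 55.3] 77.4 z [66.1 66.7 68. ] mean [ 451.1 -347.8   66.9]
lane 1914 [585.   89.8] [ 80.  215.9] 88.1 z [ 30.5  80.  119.2] mean [584.2  90.5  79.5]
yellow 366 [570.5  88.9] [ 46.2 172. ] 88.0 z [ 72.7  93.2 118.3] mean [569.3  89.9  94.7]
plane [  0.26950202   0.07934214 -65.82120871]
[(np.int64(723), np.int64(92), np.int64(3), 299), (np.int64(720), np.int64(92), np.int64(3), 285), (np.int64(717), np.int64(92), np.int64(3),
[... 6810 characters left out ...]
np.int64(-334), np.int64(60)), (np.int64(-336), np.int64(62)), (np.int64(-340), np.int64(60)), (np.int64(-340), np.int64(65)), (np.int64(-345), np.int64(60)), (np.int64(-347), np.int64(62)), (np.int64(-350), np.int64(63)), (np.int64(-353), np.int64(63)), (np.int64(-356), np.int64(61)), (np.int64(-360), np.int64(60)), (np.int64(-362), np.int64(61)), (np.int64(-366), np.int64(57)), (np.int64(-368), np.int64(61)), (np.int64(-371), np.int64(60)), (np.int64(-376), np.int64(55)), (np.int64(-377), np.int64(59)), (np.int64(-381), np.int64(57)), (np.int64(-382), np.int64(61)), (np.int64(-409), np.int64(0)), (np.int64(-412), np.int64(-2)), (np.int64(-413), np.int64(3)), (np.int64(-418), np.int64(-1))]
```

```bash
cat >> h.py <<'E'
from scipy.optimize import differential_evolution
def fit(p,mask,L,W,c0,zp=None,soft=1.5,yaw=0,yr=.4):
    """IoU-style fit of an L(x) x W(y) box to mask of xy points; returns x,y,yaw deg,score"""
    ok=np.isfinite(p[:,0]);p=p[ok];m=np.where(mask[ok],1.,-1.)
    def f(q):
        c,s=np.cos(q[2]),np.sin(q[2]);d=p[:,:2]-q[:2]
        a=np.abs(d@[c,s])-L/2;b=np.abs(d@[-s,c])-W/2
        return -np.mean(m*np.tanh(-np.maximum(a,b)/soft/2))
    r=differential_evolution(f,[(c0[0]-25,c0[0]+25),(c0[1]-25,c0[1]+25),(yaw-yr,yaw+yr)],seed=1,popsize=25,tol=1e-6)
    return r.x[0].round(1),r.x[1].round(1),np.degrees(r.x[2]).round(2),round(r.fun,3)
E
python3 - <<'E'
from h import *
import pickle
d=pickle.load(open("d0.pkl","rb"));im=d["top"];c=im["color"].astype(int)
K=im["mtx"];M=cv2.Rodrigues(np.array(im["rvec"],float))[0];t=np.array(im["tvec"]).ravel()
w=world(im);v,u=np.indices(w.shape[:2])
ray=np.stack([(u-K[0,2])/K[0,0],(v-K[1,2])/K[1,1],np.ones(u.shape)],-1)@M;cam=-M.T@t
def onz(h,sx=0,x0=0):   # intersect plane z=h+sx*(x-x0)
    s=(h+sx*(cam[0]-x0)-cam[2])/(ray[...,2]-sx*ray[...,0]);return cam+ray*s[...,None]
def reg(P,x0,x1,y0,y1):return (P[...,0]>x0)&(P[...,0]<x1)&(P[...,1]>y0)&(P[...,1]<y1)
S=c.sum(2);h=w[...,2]
P=onz(3);r=reg(P,410,630,240,440);print("mat",fit(P[r],S[r]<110,150,130,(521,341)))
P=onz(14);r=reg(P,450,670,-200,-10);m=(h>-4)&(c.min(2)>115)&(S>400);
for yw in(0,1.57):print("tray",fit(P[r],m[r],140,120,(561,-109),yaw=yw,yr=.8))
P=onz(12);r=reg(P,370,540,-410,-200);print("dock",fit(P[r],(h[r]>6),104,168,(457,-306)))
P=onz(62);r=reg(P,400,500,-390,-317)
# new pack: exclude cheeks (grey ~ same height) : use yellow/black
sat=(c.max(2)-c.min(2)>50);dark=S<90
m=(sat|dark)&(h>50);print("sq",fit(P[r],m[r],64,44,(448,-347)),m[r].sum())
P=onz(72);r=reg(P,415,505,-305,-225);m=(sat|dark)&(h>60);print("rnd",fit(P[r],m[r],60,44,(458,-268)))
tn=np.tan(np.radians(15))
P=onz(78.6,tn,511);r=reg(P,440,578,40,145);m=np.abs(h-P[...,2])<9;print("lane tops front",fit(P[r],m[r],150,44,(555,92),yr=.15))
for n,x0,x1 in(("f",470,540),("m",545,577),("r",600,690)):
    r=reg(P,x0,x1,55,130)&m;print(n,"y",np.percentile(P[r][:,1],[2,50,98]).round(1),"x",np.percentile(P[r][:,0],[2,98]).round(1),"dz",np.median(h[r]-P[r][:,2]).round(1))
E
```

```text
mat (np.float64(521.4), np.float64(340.1), np.float64(0.41), np.float64(-0.942))
tray (np.float64(551.1), np.float64(-105.5), np.float64(-15.17), np.float64(-0.899))
tray (np.float64(550.4), np.float64(-105.2), np.float64(86.0), np.float64(-0.755))
dock (np.float64(452.9), np.float64(-308.5), np.float64(-7.37), np.float64(-0.903))
sq (np.float64(448.2), np.float64(-346.8), np.float64(-8.71), np.float64(-0.808)) 352
rnd (np.float64(459.0), np.float64(-268.1), np.float64(-6.81), np.float64(-0.812))
lane tops front (np.float64(552.8), np.float64(91.2), np.float64(-1.2), np.float64(-0.927))
f y [ 70.7  93.1 112.9] x [479.5 537.3] dz 0.7
m y [ 71.   90.6 111.2] x [545.4 575.4] dz 0.6
r y [ 66.1  88.2 110.4] x [602.5 680.2] dz 0.4
```

Run:
```python
from scipy.spatial.transform import Rotation as R
from rig import sensors
s=sensors.read_state();print(R.from_quat(s["ee_rot"]).as_matrix().round(3))
```

```text
[[-0.962  0.272 -0.001]
 [ 0.272  0.962 -0.002]
 [ 0.    -0.002 -1.   ]]
```

Call:
{"fn": "carry_out", "kwargs": {
  "rows": [
    [[1, 0, 0, 0, -7.2], [1, 0, 0, 0, -7.2], [1, -0.036, -0.0476, 0, 0], [1, -0.036, -0.0476, 0, 0], [1, -0.036, -0.0476, 0, 0], [1, -0.036, -0.0476, 0, 0], [1, -0.036, -0.0476, 0, 0], [1, -0.036, -0.0476, 0, 0], [1, -0.036, -0.0476, 0, 0], [1, -0.036, -0.0476, 0, 0]]
  ],
  "force": 20
}}

```text
time_s: 1.35
ee_pos: [442.7, 187.8, 230.6]
ee_rot: [0.012, 1.0, 0.0, -0.0]
wrist_force: [0.5, 1.3, 0.4]
opening: 88.0
grasp_force: 0.0
```

```bash
cat > go.py <<'E'
# usage: go.py x y z yaw(deg, direction of tool y modulo 180)
import sys,numpy as np
from rig import sensors
from scipy.spatial.transform import Rotation as R
s=sensors.read_state();M=R.from_quat(s["ee_rot"]).as_matrix();p=np.array(s["ee_pos"])
a=np.degrees(np.arctan2(M[1,1],M[0,1]))
print("t",round(s["time_s"],2),"pos",p.round(1),"tooly",a.round(1),"open",round(s["opening"],1),"gf",round(s["grasp_force"],1),"F",s["wrist_force"].round(1),"q6",round(s["qpos"][5],2))
if len(sys.argv)>1:
    x,y,z,t=map(float,sys.argv[1:5]);d=(t-a+90)%180-90
    b=np.radians(a+d);Y=np.array([np.cos(b),np.sin(b)]);X=np.array([-Y[1],Y[0]])
    e=np.array([x,y])-p[:2]
    print("roll",-d.round(1),"then tx %.1f ty %.1f tz %.1f"%(e@X,e@Y,p[2]-z))
E
python3 go.py 514 91.8 200 88.6
```

```text
t 1.35 pos [442.7 187.8 230.6] tooly 88.6 open 88.0 gf 0.0 F [0.5 1.3 0.4] q6 -1.29
roll -0.0 then tx -73.6 ty -94.3 tz 30.6
```

Call:
{"fn": "carry_out", "kwargs": {
  "rows": [
    [[1, -0.0368, -0.0472, 0.02, 0], [1, -0.0368, -0.0472, 0.02, 0], [1, 0, 0, 0.04, 0], [1, 0, 0, 0.03, 0], [1, 0, 0, 0.03, 0], [1, 0, 0, 0.02, 0], [1, 0, 0, 0.0126, 0], [1, 0, 0, 0, 0]]
  ]
}}

```text
time_s: 2.35
ee_pos: [511.9, 94.3, 57.7]
ee_rot: [0.012, 1.0, -0.0, -0.001]
wrist_force: [0.5, -0.6, 0.3]
opening: 87.7
grasp_force: 0.0
```

```bash
python3 go.py 514 91.8 58 88.6
python3 - <<'E'
from rig import vision
import cv2
im=vision.get_image("wrist");cv2.imwrite("pics/w1.png",im["color"][:,:,::-1]);print(im["hand_eye"],im["mtx"])
E
```

```text
t 2.35 pos [511.9  94.3  57.7] tooly 88.6 open 87.7 gf 0.0 F [ 0.5 -0.6  0.3] q6 -1.5
roll -0.0 then tx -2.2 ty -2.4 tz -0.3
[[-1.07059223e-03 -9.66152271e-01 -2.57970236e-01  6.92693048e+01]
 [ 9.99999347e-01 -9.31072052e-04 -6.62999545e-04  6.94138169e-01]
 [ 4.00369640e-04 -2.57970777e-01  9.66152637e-01 -1.54528148e+02]
 [ 0.00000000e+00  0.00000000e+00  0.00000000e+00  1.00000000e+00]] [[325.1922621    0.         276.60581785]
 [  0.         325.1922621  208.68144011]
 [  0.           0.           1.        ]]
```

View pics/w1.png

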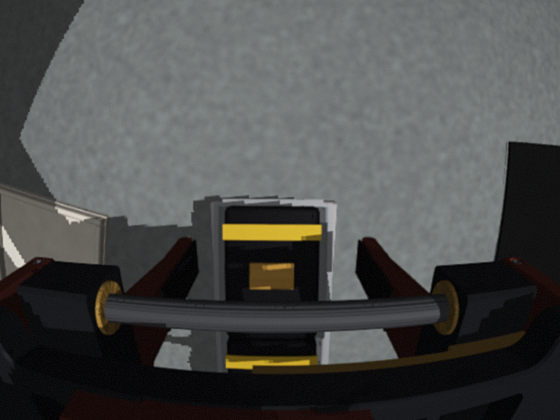

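The wrist view shows the front pack (u 225–322) between the open fingers (u 195 and 360), about 2 mm off centre toward −y. I'll correct that and close.

Call:
{"fn": "carry_out", "kwargs": {
  "rows": [
    [[1, -0.002, -0.0025, 0, 0], [0, 0, 0, 0, 0], [0, 0, 0, 0, 0], [0, 0, 0, 0, 0], [0, 0, 0, 0, 0], [0, 0, 0, 0, 0], [0, 0, 0, 0, 0]]
  ],
  "force": 25
}}

```text
time_s: 3.28
ee_pos: [514.5, 91.7, 58.4]
ee_rot: [0.012, 1.0, -0.0, -0.0]
wrist_force: [0.1, -0.1, 0.7]
opening: 43.9
grasp_force: 25.0
```

Call:
{"fn": "carry_out", "kwargs": {
  "rows": [
    [[0, 0.0013, 0, -0.0048, 0], [0, 0.0013, 0, -0.0048, 0], [0, 0.0026, 0, -0.0097, 0], [0, 0.0026, 0, -0.0097, 0], [0, 0.0026, 0, -0.0097, 0], [0, 0.0026, 0, -0.0097, 0], [0, 0.0026, 0, -0.0097, 0], [0, 0.0026, 0, -0.0097, 0], [0, 0.0026, 0, -0.0097, 0], [0, 0, 0, -0.01, 0]]
  ]
}}

```text
time_s: 4.53
ee_pos: [493.5, 92.3, 146.6]
ee_rot: [0.012, 1.0, -0.0, -0.0]
wrist_force: [-0.5, -0.1, -3.1]
opening: 43.6
grasp_force: 25.0
```

```bash
python3 go.py 551 -105.5 110 74.8
python3 - <<'E'
from rig import vision
import cv2
im=vision.get_image("scene");cv2.imwrite("pics/s1.png",cv2.resize(im["color"][140:340,160:400,::-1],(720,600)))
E
```

```text
t 4.53 pos [493.5  92.3 146.6] tooly 88.6 open 43.6 gf 25.0 F [-0.5 -0.1 -3.1] q6 -1.5
roll 13.8 then tx -107.4 ty -175.8 tz 36.6
```

View pics/s1.png

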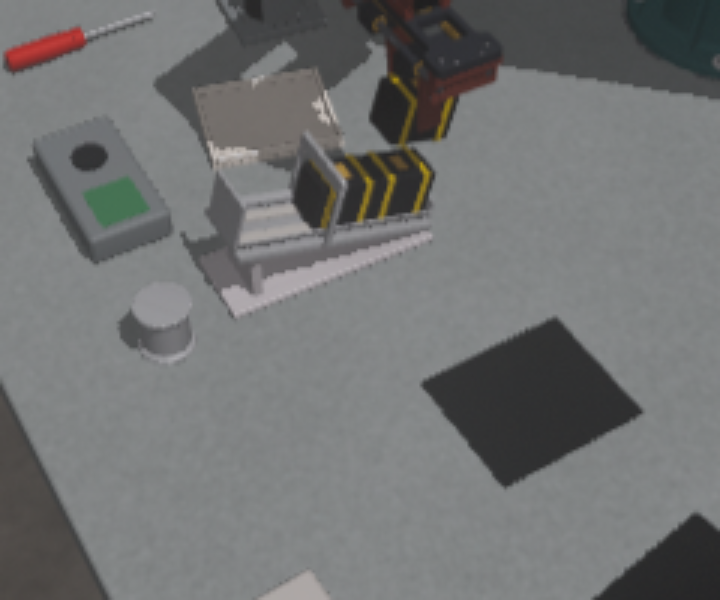

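The front pack is held (crop 375–455, 75–140) and the two others have slid to the front stop. Next is the tray.

Call:
{"fn": "carry_out", "kwargs": {
  "rows": [
    [[0, 0, 0, 0, 6.9], [0, 0, 0, 0, 6.9], [0, -0.015, -0.0258, 0, 0], [0, -0.022, -0.036, 0, 0], [0, -0.022, -0.036, 0, 0], [0, -0.022, -0.036, 0, 0], [0, -0.0164, -0.027, 0.01, 0], [0, -0.01, -0.015, 0.02, 0], [0, 0, 0, 0.03, 0], [0, 0, 0, 0.02, 0]]
  ]
}}

```text
time_s: 5.82
ee_pos: [550.0, -105.0, 63.6]
ee_rot: [0.132, 0.991, 0.0, -0.001]
wrist_force: [-0.9, -0.0, -3.6]
opening: 44.2
grasp_force: 25.0
```

```bash
python3 go.py 551 -105.5 45 74.8
```

```text
t 5.83 pos [ 550.  -105.    63.6] tooly 74.8 open 44.2 gf 25.0 F [-0.9 -0.  -3.6] q6 -1.62
roll -0.0 then tx -1.1 ty -0.2 tz 18.6
```

Lower with a lighter grip so the pack can pivot flat.

Call:
{"fn": "carry_out", "kwargs": {
  "rows": [
    [[0, 0, 0, 0.01, 0], [0, 0, 0, 0.006, 0], [0, 0, 0, 0.004, 0], [0, 0, 0, 0.003, 0], [0, 0, 0, 0.003, 0], [0, 0, 0, 0, 0]]
  ],
  "force": 12
}}

```text
time_s: 6.58
ee_pos: [552.5, -105.8, 40.7]
ee_rot: [0.132, 0.991, -0.0, 0.001]
wrist_force: [2.7, -0.2, -0.7]
opening: 43.5
grasp_force: 12.0
```

Call:
{"fn": "carry_out", "kwargs": {
  "rows": [
    [[0, 0, 0, 0.002, 0], [0, 0, 0, 0.002, 0], [0, 0, 0, 0.002, 0], [0, 0, 0, 0, 0]]
  ],
  "force": 6
}}

```text
time_s: 7.08
ee_pos: [554.5, -106.4, 35.2]
ee_rot: [0.132, 0.991, -0.0, 0.003]
wrist_force: [3.9, -0.5, 2.8]
opening: 43.7
grasp_force: 6.0
```

Call:
{"fn": "carry_out", "kwargs": {
  "rows": [
    [[0, 0, 0, 0.001, 0], [0, 0, 0, 0.001, 0], [0, 0, 0, 0.001, 0], [0, 0, 0, 0, 0]]
  ],
  "force": 3
}}

```text
time_s: 7.58
ee_pos: [550.9, -105.5, 30.7]
ee_rot: [0.132, 0.991, -0.0, -0.0]
wrist_force: [1.4, 0.9, -0.5]
opening: 43.8
grasp_force: 3.0
```

```bash
python3 go.py 551 -105.5 45 74.8;  python3 - <<'E'
from rig import vision
import cv2
im=vision.get_image("wrist");cv2.imwrite("pics/w2.png",im["color"][:,:,::-1])
E
```

```text
t 7.58 pos [ 550.9 -105.5   30.7] tooly 74.8 open 43.8 gf 3.0 F [ 1.4  0.9 -0.5] q6 -1.62
roll 0.0 then tx -0.1 ty 0.1 tz -14.3
```

View pics/w2.png

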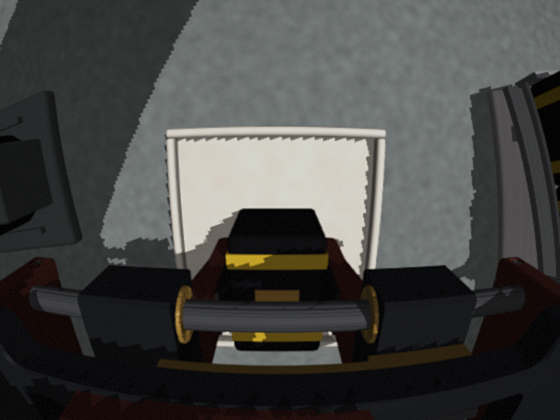

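The pack sits centred in the tray (u 228–328 of the tray's 165–385), and the wrist load is gone. I'll open and rise.

Call:
{"fn": "carry_out", "kwargs": {
  "rows": [
    [[0.6, 0, 0, 0, 0], [0.7, 0, 0, 0, 0], [0.8, 0, 0, 0, 0], [0.9, 0, 0, -0.01, 0], [0.9, 0, 0, -0.03, 0], [1, 0, 0, -0.04, 0], [1, 0, 0, -0.05, 0], [1, 0, 0, 0, 0]]
  ]
}}

```text
time_s: 8.62
ee_pos: [554.2, -106.5, 165.7]
ee_rot: [0.132, 0.991, -0.001, 0.004]
wrist_force: [0.8, -0.2, -0.2]
opening: 87.7
grasp_force: 0.0
```

```bash
python3 go.py 448 -347.5 130 -7.4
python3 - <<'E'
from h import *
from rig import vision
im=vision.get_image("scene");w=world(im);c=im["color"].astype(int)
# tray pack top points
m=(abs(w[...,0]-551)<60)&(abs(w[...,1]+105)<55)&(w[...,2]>40)&(w[...,2]<80)
p=w[m];print(len(p),np.percentile(p[:,2],[5,50,95]),p.mean(0))
A=np.c_[p[:,:2],np.ones(len(p))];print(np.linalg.lstsq(A,p[:,2],rcond=None)[0][:2])
E
```

```text
t 8.62 pos [ 554.2 -106.5  165.7] tooly 74.8 open 87.7 gf 0.0 F [ 0.8 -0.2 -0.2] q6 -1.62
roll 82.2 then tx -252.7 ty -74.3 tz 35.7
260 [43.03986556 54.98696645 58.53713764] [ 562.40993468 -102.3986079    53.49713115]
[-0.06050973 -0.14198053]
```

Call:
{"fn": "carry_out", "kwargs": {
  "rows": [
    [[1, 0.0078, -0.052, 0, 0], [1, 0.0078, -0.052, 0, 0], [1, 0.0078, -0.052, 0, 0], [1, 0.0078, -0.052, 0, 0], [1, 0.0078, -0.052, 0, 0], [1, 0, 0, 0, 10.3], [1, 0, 0, 0, 10.3], [1, 0, 0, 0, 10.3], [1, 0, 0, 0, 10.3], [1, 0, 0, 0, 10.3]]
  ]
}}

```text
time_s: 9.93
ee_pos: [444.4, -345.3, 159.5]
ee_rot: [0.552, 0.834, 0.0, -0.002]
wrist_force: [0.3, 0.0, -0.0]
opening: 87.9
grasp_force: 0.0
```

Call:
{"fn": "carry_out", "kwargs": {
  "rows": [
    [[1, 0, 0, 0, 10.3], [1, 0, 0, 0, 10.3], [1, 0, 0, 0, 10.3], [1, 0, 0, 0, 0]]
  ]
}}

```text
time_s: 10.42
ee_pos: [444.6, -345.4, 159.8]
ee_rot: [0.752, 0.659, -0.0, -0.001]
wrist_force: [0.7, 0.1, -0.2]
opening: 87.8
grasp_force: 0.0
```

```bash
python3 go.py 448 -347.5 40 -7.4
python3 - <<'E'
from rig import vision
import cv2
im=vision.get_image("wrist");cv2.imwrite("pics/w3.png",im["color"][:,:,::-1])
E
```

```text
t 10.43 pos [ 444.6 -345.4  159.8] tooly -7.5 open 87.8 gf 0.0 F [ 0.7  0.1 -0.2] q6 -0.65
roll -0.1 then tx -1.6 ty 3.6 tz 119.8
```

View pics/w3.png

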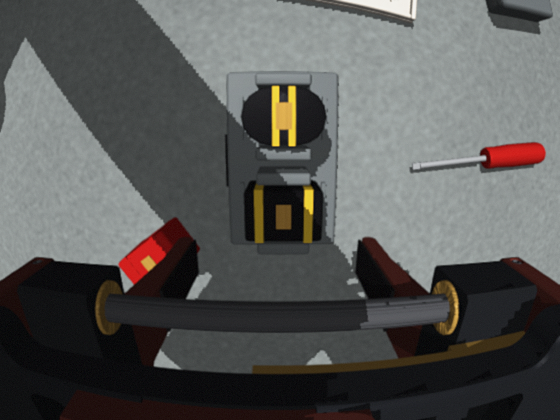

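The wrist view shows the square-cornered pack at (284, 212), nearest the fingers, and the round-ended one at (284, 115). The red look-alike at (155, 250) is clear of the fingers. Going down.

Call:
{"fn": "carry_out", "kwargs": {
  "rows": [
    [[1, -0.0016, 0.0036, 0.03, 0], [1, 0, 0, 0.04, 0], [1, 0, 0, 0.03, 0], [1, 0, 0, 0.0218, 0], [1, 0, 0, 0, 0]]
  ]
}}

```text
time_s: 11.1
ee_pos: [447.4, -346.9, 37.3]
ee_rot: [0.751, 0.66, -0.0, -0.002]
wrist_force: [-0.4, -0.5, 0.1]
opening: 87.8
grasp_force: 0.0
```

```bash
python3 go.py 448 -347.5 38 -7.4
```

```text
t 11.1 pos [ 447.4 -346.9   37.3] tooly -7.4 open 87.8 gf 0.0 F [-0.4 -0.5  0.1] q6 -0.65
roll -0.0 then tx -0.5 ty 0.7 tz -0.7
```

Call:
{"fn": "carry_out", "kwargs": {
  "rows": [
    [[0, 0, 0, 0, 0], [0, 0, 0, 0, 0], [0, 0, 0, 0, 0], [0, 0, 0, 0, 0], [0, 0, 0, -0.005, 0], [0, 0, 0, -0.01, 0], [0, 0, 0, -0.02, 0], [0, 0, 0, -0.04, 0], [0, 0, 0, -0.05, 0], [0, 0, 0, -0.05, 0]]
  ],
  "force": 30
}}

```text
time_s: 12.35
ee_pos: [448.2, -347.7, 215.7]
ee_rot: [0.752, 0.659, -0.0, -0.001]
wrist_force: [0.9, -1.3, -3.6]
opening: 63.8
grasp_force: 30.0
```

```bash
python3 go.py 521 340 200 -0.4
```

```text
t 12.35 pos [ 448.2 -347.7  215.7] tooly -7.6 open 63.8 gf 30.0 F [ 0.9 -1.3 -3.6] q6 -0.65
roll -7.2 then tx 688.2 ty 68.0 tz 15.7
```

Call:
{"fn": "carry_out", "kwargs": {
  "rows": [
    [[0, 0, 0, 0, -6.2], [0, 0.0574, 0.0047, 0, 0], [0, 0.0574, 0.0047, 0, 0], [0, 0.0574, 0.0047, 0, 0], [0, 0.0574, 0.0047, 0, 0], [0, 0.0574, 0.0047, 0, 0], [0, 0.0574, 0.0047, 0, 0], [0, 0.0574, 0.0047, 0, 0], [0, 0.0574, 0.0047, 0, 0], [0, 0.0574, 0.0047, 0, 0]]
  ]
}}

```text
time_s: 13.6
ee_pos: [503.2, 168.9, 214.5]
ee_rot: [0.716, 0.698, -0.0, 0.0]
wrist_force: [1.6, -0.9, -3.8]
opening: 64.2
grasp_force: 30.0
```

```bash
python3 go.py 521 340 60 -1.4
```

```text
t 13.6 pos [503.2 168.9 214.5] tooly -1.4 open 64.2 gf 30.0 F [ 1.6 -0.9 -3.8] q6 0.22
roll 0.0 then tx 171.4 ty 13.6 tz 154.5
```

Call:
{"fn": "carry_out", "kwargs": {
  "rows": [
    [[0, 0.057, 0.0045, 0, 0], [0, 0.057, 0.0045, 0, 0], [0, 0.04, 0.003, 0.02, 0], [0, 0.0174, 0.0016, 0.03, 0], [0, 0, 0, 0.04, 0], [0, 0, 0, 0.04, 0], [0, 0, 0, 0.025, 0], [0, 0, 0, 0.015, 0], [0, 0, 0, 0.005, 0], [0, 0, 0, 0, 0]]
  ]
}}

```text
time_s: 14.85
ee_pos: [521.9, 338.3, 39.7]
ee_rot: [0.716, 0.698, 0.0, 0.0]
wrist_force: [-0.0, 0.3, -4.5]
opening: 63.8
grasp_force: 30.0
```

```bash
python3 go.py 521 340 29 -1.4
```

```text
t 14.85 pos [521.9 338.3  39.7] tooly -1.4 open 63.8 gf 30.0 F [-0.   0.3 -4.5] q6 0.49
roll -0.0 then tx 1.7 ty -1.0 tz 10.7
```

Call:
{"fn": "carry_out", "kwargs": {
  "rows": [
    [[0, 0, 0, 0.005, 0], [0, 0, 0, 0.003, 0], [0, 0, 0, 0.002, 0], [0, 0, 0, 0.001, 0], [0, 0, 0, 0.001, 0], [0, 0, 0, 0, 0]]
  ]
}}

```text
time_s: 15.6
ee_pos: [521.9, 338.4, 31.1]
ee_rot: [0.716, 0.698, 0.001, 0.0]
wrist_force: [-7.2, -4.0, 27.3]
opening: 63.8
grasp_force: 30.0
```

Call:
{"fn": "carry_out", "kwargs": {
  "rows": [
    [[0, 0, 0, -0.0025, 0], [0.85, 0, 0, 0, 0], [1, 0, 0, 0, 0], [1, 0, 0, 0, 0], [1, 0, 0, -0.02, 0], [1, 0, 0, -0.04, 0], [1, 0, 0, -0.05, 0], [1, 0, 0, -0.02, 0], [1, 0, 0, 0, 0]]
  ],
  "force": 20
}}

```text
time_s: 16.73
ee_pos: [522.8, 338.8, 161.3]
ee_rot: [0.716, 0.698, 0.002, 0.001]
wrist_force: [-0.4, 0.3, -0.0]
opening: 87.9
grasp_force: 0.0
```

```bash
python3 go.py 521 338 29 88.6
python3 - <<'E'
from h import *
from rig import vision
import pickle
im=vision.get_image("wrist");cv2.imwrite("pics/w4.png",im["color"][:,:,::-1])
im=vision.get_image("top");pickle.dump(im,open("d1.pkl","wb"));cv2.imwrite("pics/t1.png",cv2.resize(im["color"][140:300,150:470,::-1],(800,400)))
E
```

```text
t 16.73 pos [522.8 338.8 161.3] tooly -1.4 open 87.9 gf 0.0 F [-0.4  0.3 -0. ] q6 0.49
roll 90.0 then tx -1.8 ty 0.9 tz 132.3
```

View pics/w4.png

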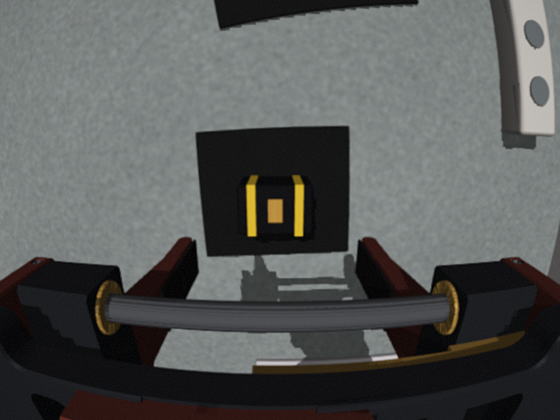

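View pics/t1.png

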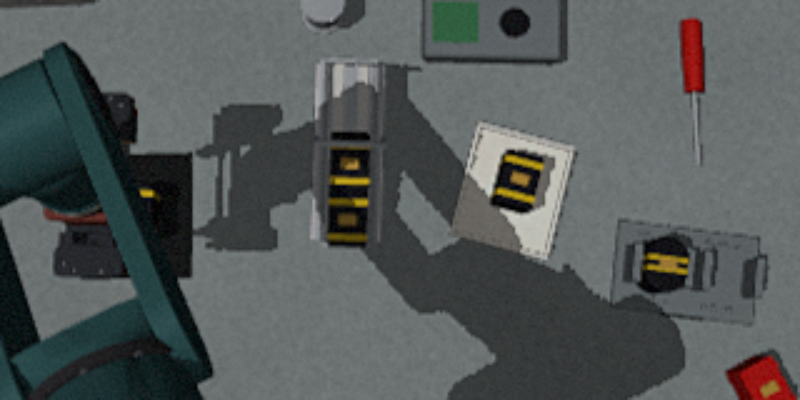

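Both views confirm the state. The new pack stands on the small mat (wrist 275, 208), the old pack is flat in the tray (top crop 518, 180), the two lane packs are against the stop, and the round pack hasn't moved. I'll regrasp along the long sides, offset toward the uphill end, so the pack droops to the lane's tilt.

Call:
{"fn": "carry_out", "kwargs": {
  "rows": [
    [[1, 0, 0, 0, -10], [1, 0, 0, 0, -10], [1, 0, 0, 0, -10], [1, 0, 0, 0, -10], [1, 0, 0, 0, -10], [1, 0, 0, 0, -10], [1, 0, 0, 0, -10], [1, 0, 0, 0, -10], [1, 0, 0, 0, -10], [1, 0, 0, 0, 0]]
  ]
}}

```text
time_s: 18.08
ee_pos: [520.5, 337.6, 157.7]
ee_rot: [0.013, 1.0, -0.001, -0.001]
wrist_force: [-0.7, -0.4, 0.4]
opening: 88.0
grasp_force: 0.0
```

```bash
python3 go.py 537 338 30 88.6
python3 - <<'E'
from h import *
import pickle
im=pickle.load(open("d1.pkl","rb"));w=world(im);c=im["color"].astype(int);h=w[...,2]
K=im["mtx"];M=cv2.Rodrigues(np.array(im["rvec"],float))[0];cam=-M.T@np.array(im["tvec"]).ravel()
v,u=np.indices(h.shape);ray=np.stack([(u-K[0,2])/K[0,0],(v-K[1,2])/K[1,1],np.ones(u.shape)],-1)@M
tn=np.tan(np.radians(15));s=(78.6+tn*(cam[0]-511)-cam[2])/(ray[...,2]-tn*ray[...,0]);P=cam+ray*s[...,None]
r=(P[...,0]>440)&(P[...,0]<660)&(abs(P[...,1]-92)<50);m=(np.abs(h-P[...,2])<8)&(c.sum(2)<600)
print("two packs",fit(P[r],m[r],128*.966,44,(540,92),yr=.15))
# rear wall top (deck z 49): and runners profile
for uu in (286,290,294): print([tuple(w[q,uu].round(0).astype(int)) for q in range(162,198,2)])
E
```

```text
t 18.07 pos [520.5 337.6 157.7] tooly 88.5 open 88.0 gf 0.0 F [-0.7 -0.4  0.4] q6 -1.08
roll -0.1 then tx -16.5 ty 0.8 tz 127.7
two packs (np.float64(539.2), np.float64(91.1), np.float64(-1.9), np.float64(-0.916))
[(np.int64(719), np.int64(98), np.int64(-4)), (np.int64(680), np.int64(99), np.int64(123)), (np.int64(687), np.int64(99), np.int64(76)), (np.int64(681), np.int64(99), np.int64(75)), (np.int64(676), np.int64(99), np.int64(72)), (np.int64(670), np.int64(99), np.int64(71)), (np.int64(664), np.int64(99), np.int64(73)), (np.int64(660), np.int64(99), np.int64(65)), (np.int64(654), np.int64(99), np.int64(64)), (np.int64(648), np.int64(99), np.int64(61)), (np.int64(643), np.int64(99), np.int64(61)), (np.int64(637), np.int64(99), np.int64(59)), (np.int64(631), np.int64(99), np.int64(58)), (np.int64(626), np.int64(99), np.int64(56)), (np.int64(620), np.int64(99), np.int64(57)), (np.int64(613), np.int64(99), np.int64(61)), (np.int64(600), np.int64(99), np.int64(102)), (np.int64(595), np.int64(99), np.int64(99))]
[(np.int64(718), np.int64(86), np.int64(-1)), (np.int64(681), np.int64(88
[... 854 characters left out ...]
t64(76), np.int64(73)), (np.int64(681), np.int64(76), np.int64(74)), (np.int64(676), np.int64(76), np.int64(71)), (np.int64(671), np.int64(76), np.int64(67)), (np.int64(665), np.int64(76), np.int64(68)), (np.int64(659), np.int64(76), np.int64(68)), (np.int64(654), np.int64(76), np.int64(64)), (np.int64(648), np.int64(76), np.int64(62)), (np.int64(642), np.int64(76), np.int64(64)), (np.int64(637), np.int64(75), np.int64(60)), (np.int64(631), np.int64(76), np.int64(62)), (np.int64(625), np.int64(76), np.int64(62)), (np.int64(620), np.int64(75), np.int64(59)), (np.int64(615), np.int64(75), np.int64(53)), (np.int64(600), np.int64(77), np.int64(104)), (np.int64(594), np.int64(77), np.int64(105))]
```

Call:
{"fn": "carry_out", "kwargs": {
  "rows": [
    [[1, -0.0165, 0.0008, 0.03, 0], [1, 0, 0, 0.04, 0], [1, 0, 0, 0.03, 0], [1, 0, 0, 0.02, 0], [1, 0, 0, 0.0077, 0], [1, 0, 0, 0, 0], [0, 0, 0, 0, 0], [0, 0, 0, 0, 0], [0, 0, 0, 0, 0], [0, 0, 0, 0, 0]]
  ],
  "force": 5
}}

```text
time_s: 19.32
ee_pos: [538.2, 338.6, 32.3]
ee_rot: [0.012, 1.0, 0.0, 0.0]
wrist_force: [0.2, -0.6, -0.9]
opening: 51.4
grasp_force: 0.0
```

Call:
{"fn": "carry_out", "kwargs": {
  "rows": [
    [[0, 0, 0, 0, 0], [0, 0, 0, 0, 0], [0, 0.002, 0, -0.002, 0], [0, 0.002, 0, -0.002, 0], [0, 0.002, 0, -0.002, 0], [0, 0.002, 0, -0.002, 0], [0, 0.002, 0, -0.002, 0], [0, 0, 0, 0, 0]]
  ]
}}

```text
time_s: 20.32
ee_pos: [527.9, 338.8, 42.1]
ee_rot: [0.012, 1.0, 0.0, 0.0]
wrist_force: [0.2, -0.5, -3.9]
opening: 43.9
grasp_force: 5.0
```

```bash
python3 go.py
cat >> h.py <<'E'
def wrist(im):
    """points in tool frame"""
    z=im["z_map"].astype(float);K=im["mtx"];v,u=np.indices(z.shape)
    x=(u-K[0,2])/K[0,0];y=(v-K[1,2])/K[1,1];th=np.hypot(x,y);s=np.where(th>0,np.tan(th)/np.maximum(th,1e-9),1)
    c=np.stack([x*s*z,y*s*z,z],-1);H=np.array(im["hand_eye"]);p=c@H[:3,:3].T+H[:3,3];p[z==0]=np.nan;return p
def top_tilt():
    from rig import vision
    im=vision.get_image("wrist");p=wrist(im);c=im["color"].astype(int)
    yel=(c[...,0]-c[...,2]>50)&(c[...,1]>60)&(np.abs(p[...,1])<24)&(p[...,2]<0)&(p[...,2]>-60)&(abs(p[...,0])<70)
    q=p[yel];A=np.c_[q[:,:2],np.ones(len(q))]
    for _ in range(5):
        k=np.linalg.lstsq(A,q[:,2],rcond=None)[0];r=abs(A@k-q[:,2]);g=r<np.percentile(r,85);A=A[g];q=q[g]
    print("n",len(q),"tilt deg (pitch dz/dx, dz/dy)",np.degrees(np.arctan(k[:2])).round(1),"x",np.percentile(q[:,0],[2,98]).round(1),"z",np.percentile(q[:,2],[2,50,98]).round(1))
    return im
E
python3 - <<'E'
from h import *
im=top_tilt();cv2.imwrite("pics/w5.png",im["color"][:,:,::-1])
E
```

```text
t 20.32 pos [527.9 338.8  42.1] tooly 88.6 open 43.9 gf 5.0 F [ 0.2 -0.5 -3.9] q6 -1.09
n 1949 tilt deg (pitch dz/dx, dz/dy) [ 0.8 -0.1] x [-8.  38.8] z [-22.  -21.3 -20.7]
```

View pics/w5.png

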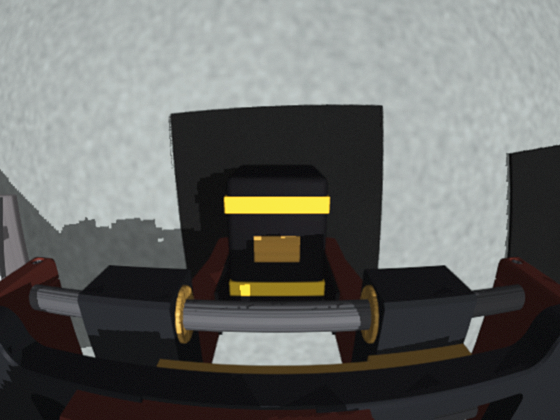

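It hangs level: the pack is at (277, 235) and its top tilt reads 0.8°. I'll try once more at 3 N, near the mat.

Call:
{"fn": "carry_out", "kwargs": {
  "rows": [
    [[0, -0.002, 0, 0.004, 0], [0, -0.002, 0, 0.004, 0], [0, 0, 0, 0.003, 0], [0, 0, 0, 0, 0], [0, 0.002, 0, -0.002, 0], [0, 0.002, 0, -0.002, 0], [0, 0.002, 0, -0.002, 0], [0, 0.002, 0, -0.002, 0], [0, 0.002, 0, -0.002, 0], [0, 0, 0, 0, 0]]
  ],
  "force": 3
}}

```text
time_s: 21.62
ee_pos: [521.6, 338.9, 41.0]
ee_rot: [0.012, 1.0, -0.0, -0.0]
wrist_force: [0.3, -0.2, -2.2]
opening: 44.1
grasp_force: 3.0
```

```bash
python3 go.py; python3 -c "
from h import *
top_tilt()"
```

```text
t 21.62 pos [521.6 338.9  41. ] tooly 88.6 open 44.1 gf 3.0 F [ 0.3 -0.2 -2.2] q6 -1.08
n 1942 tilt deg (pitch dz/dx, dz/dy) [10.6  0. ] x [-7.5 38.4] z [-22.  -17.5 -13.3]
```

At 3 N it pivots: 10.6° so far, in the right direction. I'll raise a little more, then lock the grip.

Call:
{"fn": "carry_out", "kwargs": {
  "rows": [
    [[0, 0.001, 0, -0.0015, 0], [0, 0.001, 0, -0.0015, 0], [0, 0, 0, -0.0008, 0], [0, 0, 0, 0, 0], [0, 0, 0, 0, 0]]
  ]
}}

```text
time_s: 22.3
ee_pos: [520.1, 339.0, 44.8]
ee_rot: [0.012, 1.0, 0.0, 0.0]
wrist_force: [-0.0, 0.4, -2.4]
opening: 43.6
grasp_force: 3.0
```

```bash
python3 go.py; python3 -c "
from h import *
top_tilt()"
```

```text
t 22.3 pos [520.1 339.   44.8] tooly 88.6 open 43.6 gf 3.0 F [-0.   0.4 -2.4] q6 -1.08
n 1886 tilt deg (pitch dz/dx, dz/dy) [14.6 -0.1] x [-6.4 38.5] z [-21.3 -15.1  -9.4]
```

14.6° matches the lane. I'll lock the grip and carry the pack to above the bay.

Call:
{"fn": "carry_out", "kwargs": {
  "rows": [
    [[0, 0, 0, 0, 0], [0, 0, 0, 0, 0], [0, 0, 0, -0.01, 0], [0, 0, 0, -0.03, 0], [0, 0, 0, -0.05, 0], [0, 0, 0, -0.055, 0], [0, -0.02, -0.03, 0, 0], [0, -0.025, -0.05, 0, 0], [0, -0.025, -0.05, 0, 0]]
  ],
  "force": 30
}}

```text
time_s: 23.48
ee_pos: [587.2, 206.2, 190.6]
ee_rot: [0.012, 1.0, 0.0, 0.0]
wrist_force: [0.6, 0.4, -3.6]
opening: 44.2
grasp_force: 30.0
```

```bash
python3 go.py 637 89 180 88.5; python3 -c "
from h import *
top_tilt()"
```

```text
t 23.48 pos [587.2 206.2 190.6] tooly 88.7 open 44.2 gf 30.0 F [ 0.6  0.4 -3.6] q6 -1.32
roll 0.2 then tx -52.8 ty -115.9 tz 10.6
n 1885 tilt deg (pitch dz/dx, dz/dy) [14.8  0.1] x [-6.5 38.5] z [-21.4 -15.   -9.3]
```

Call:
{"fn": "carry_out", "kwargs": {
  "rows": [
    [[0, -0.02, -0.045, 0, 0], [0, -0.02, -0.045, 0, 0], [0, -0.0128, -0.0259, 0.005, 0], [0, 0, 0, 0.005, 0], [0, 0, 0, 0, 0]]
  ]
}}

```text
time_s: 24.15
ee_pos: [635.8, 90.7, 179.3]
ee_rot: [0.012, 1.0, 0.0, -0.001]
wrist_force: [-0.1, 0.1, -4.1]
opening: 44.1
grasp_force: 30.0
```

```bash
python3 go.py 637 89 166 88.5
python3 - <<'E'
from h import *
from rig import vision,sensors
s=sensors.read_state();im=vision.get_image("wrist")
p=wrist(im)@R.from_quat(s["ee_rot"]).as_matrix().T+s["ee_pos"]
# wrist view: bay & side guides, lane points outside the pack
m=(p[...,0]>560)&(p[...,0]<700)&(abs(p[...,1]-90)<60)&(p[...,2]<135)
q=p[m];c=im["color"].astype(int)[m]
for lo in range(570,700,10):
    k=q[(q[:,0]>=lo)&(q[:,0]<lo+10)&(q[:,2]>30)]
    if len(k)>5: print(lo,len(k),"y",np.percentile(k[:,1],[1,99]).round(1),"z",np.percentile(k[:,2],[1,50,99]).round(1))
cv2.imwrite("pics/w6.png",im["color"][:,:,::-1])
E
```

```text
t 24.15 pos [635.8  90.7 179.3] tooly 88.6 open 44.1 gf 30.0 F [-0.1  0.1 -4.1] q6 -1.51
roll 0.1 then tx -1.3 ty -1.6 tz 13.3
570 1093 y [ 54.4 126.6] z [40.2 96.3 98.9]
580 1704 y [ 51.6 127.9] z [ 43.3 100.4 122.4]
590 1087 y [ 50.8 129. ] z [ 45.7 109.9 122.6]
600 437 y [ 50.7 129.1] z [ 48.8  65.8 104.1]
610 6 y [114.8 129.4] z [49.8 50.5 57.3]
```

View pics/w6.png

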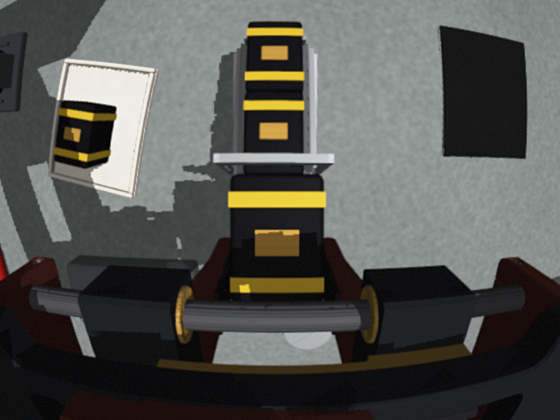

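The view shows the pack at lane tilt, uphill of the gate (bar at v 160) and in line with the two lane packs (u ≈ 274). Descending along the lane normal.

Call:
{"fn": "carry_out", "kwargs": {
  "rows": [
    [[0, -0.0013, -0.0018, 0.0133, 0], [0, 0, 0, 0, 0], [0, -0.0039, 0, 0.0145, 0], [0, -0.0039, 0, 0.0145, 0], [0, -0.0032, 0, 0.012, 0], [0, -0.0026, 0, 0.0097, 0], [0, 0, 0, 0, 0]]
  ]
}}

```text
time_s: 25.08
ee_pos: [651.1, 87.9, 114.5]
ee_rot: [0.012, 1.0, -0.0, -0.001]
wrist_force: [-0.6, -0.3, -4.1]
opening: 44.1
grasp_force: 30.0
```

```bash
python3 go.py 655.4 88.4 98.5 88.5
```

```text
t 25.07 pos [651.1  87.9 114.5] tooly 88.6 open 44.1 gf 30.0 F [-0.6 -0.3 -4.1] q6 -1.52
roll 0.1 then tx -4.2 ty 0.6 tz 16.0
```

Call:
{"fn": "carry_out", "kwargs": {
  "rows": [
    [[0, -0.0013, 0.0005, 0.005, 0], [0, -0.001, 0, 0.004, 0], [0, -0.0008, 0, 0.003, 0], [0, -0.0005, 0, 0.002, 0], [0, 0, 0, 0, 0]]
  ]
}}

```text
time_s: 25.7
ee_pos: [655.2, 88.4, 101.6]
ee_rot: [0.012, 1.0, -0.0, -0.0]
wrist_force: [-1.0, 0.3, -3.4]
opening: 44.1
grasp_force: 30.0
```

```bash
python3 go.py 655.4 88.4 98.5 88.5
```

```text
t 25.7 pos [655.2  88.4 101.6] tooly 88.6 open 44.1 gf 30.0 F [-1.   0.3 -3.4] q6 -1.52
roll 0.1 then tx -0.2 ty 0.0 tz 3.1
```

Continue in 1 mm steps until contact.

Call:
{"fn": "carry_out", "kwargs": {
  "rows": [
    [[0, -0.0003, 0, 0.001, 0], [0, -0.0003, 0, 0.001, 0], [0, -0.0003, 0, 0.001, 0], [0, 0, 0, 0, 0]]
  ],
  "force": 15
}}

```text
time_s: 26.2
ee_pos: [656.1, 88.4, 99.2]
ee_rot: [0.012, 1.0, -0.0, 0.0]
wrist_force: [-1.4, 0.5, 0.5]
opening: 44.1
grasp_force: 15.0
```

Call:
{"fn": "carry_out", "kwargs": {
  "rows": [
    [[0, -0.0003, 0, 0.001, 0], [0, 0, 0, 0.0005, 0], [0, 0, 0, 0, 0]]
  ],
  "force": 4
}}

```text
time_s: 26.58
ee_pos: [657.0, 88.4, 98.3]
ee_rot: [0.012, 1.0, -0.0, 0.001]
wrist_force: [-1.7, -0.3, 5.4]
opening: 44.1
grasp_force: 4.0
```

```bash
python3 go.py; python3 -c "
from h import *
top_tilt()"
```

```text
t 26.57 pos [657.   88.4  98.3] tooly 88.6 open 44.1 gf 4.0 F [-1.7 -0.3  5.4] q6 -1.52
n 1898 tilt deg (pitch dz/dx, dz/dy) [15.   0.1] x [-5.4 39.5] z [-22.2 -16.1 -10. ]
```

Tilt is 15.0° and the pack is seated. Releasing.

Call:
{"fn": "carry_out", "kwargs": {
  "rows": [
    [[0.6, 0, 0, 0, 0], [0.75, 0, 0, 0, 0], [0.9, 0, 0, 0, 0], [1, 0, 0, 0, 0], [1, 0, 0, -0.02, 0], [1, 0, 0, -0.04, 0], [1, 0, 0, -0.05, 0], [1, 0, 0, -0.05, 0], [1, 0.04, 0, 0, 0], [1, 0, 0, 0, 0]]
  ]
}}

```text
time_s: 27.88
ee_pos: [614.1, 89.6, 257.9]
ee_rot: [0.012, 1.0, -0.0, -0.001]
wrist_force: [-0.0, 0.1, 0.1]
opening: 88.1
grasp_force: 0.0
```

```bash
python3 go.py
python3 - <<'E'
from h import *
from rig import vision,sensors
s=sensors.read_state();im=vision.get_image("wrist")
p=wrist(im)@R.from_quat(s["ee_rot"]).as_matrix().T+s["ee_pos"];c=im["color"].astype(int)
yel=(c[...,0]-c[...,2]>50)&(c[...,1]>50)&(abs(p[...,1]-90)<24)&(p[...,2]>60)&(p[...,2]<140)
a=np.radians(15);y=np.radians(-1.5);d=p[yel]-[491,92.5,22]
ex=np.array([np.cos(y)*np.cos(a),np.sin(y)*np.cos(a),np.sin(a)]);ez=np.array([-np.sin(a)*np.cos(y),-np.sin(a)*np.sin(y),np.cos(a)]);ey=np.cross(ez,ex)
D=d@np.c_[ex,ey,ez]
for lo,hi in((0,64),(64,128),(128,205)):
    k=D[(D[:,0]>lo)&(D[:,0]<hi)]
    if len(k):print(len(k),"x",np.percentile(k[:,0],[1,99]).round(1),"y",np.percentile(k[:,1],[1,99]).round(1),"z",np.percentile(k[:,2],[5,50,95]).round(1))
cv2.imwrite("pics/w7.png",im["color"][:,:,::-1])
E
```

```text
t 27.88 pos [614.1  89.6 257.9] tooly 88.6 open 88.1 gf 0.0 F [-0.   0.1  0.1] q6 -1.51
921 x [ 9.  56.8] y [-20.8  21.5] z [49.4 50.6 51.8]
756 x [ 73.1 116.8] y [-21.5  21.7] z [49.4 50.7 69.6]
1114 x [137.5 184.8] y [-21.   22.3] z [49.4 50.7 51.9]
```

View pics/w7.png

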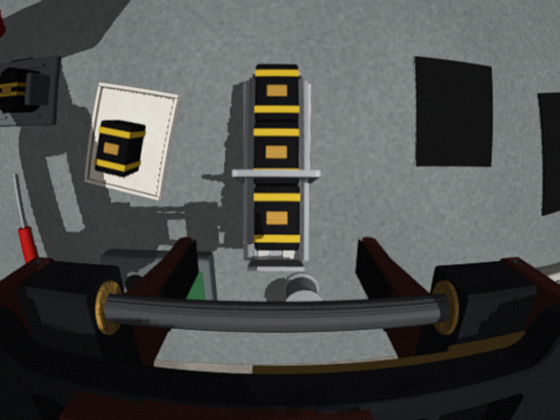

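The three packs lie in the lane at 33, 95 and 161 mm, all flush at 50.7 mm and centred. I'll check the tray pack's flatness, then hand in.

Run:
```python
from h import *
from rig import vision,sensors,workorder
s=sensors.read_state();im=vision.get_image("wrist")
p=wrist(im)@R.from_quat(s["ee_rot"]).as_matrix().T+s["ee_pos"]
m=(abs(p[...,0]-551)<60)&(abs(p[...,1]+105)<50)&(p[...,2]>51)&(p[...,2]<66)
q=p[m];A=np.c_[q[:,:2],np.ones(len(q))]
k=np.linalg.lstsq(A,q[:,2],rcond=None)[0];print(len(q),np.degrees(np.arctan(k[:2])),q.mean(0),np.percentile(q[:,2],[5,95]))
if np.hypot(*k[:2])<.06: print(workorder.job_done())
```

```text
1656 [-0.08047614 -0.77692055] [ 559.03307356 -104.962094     55.45352826] [53.52933091 56.9390686 ]
the job is handed in; nothing more can be done
None
```

The job is handed in: the old pack lies flat in the tray, and the new pack, after standing on the mat, is in the loading bay behind the other two. By my last measurements the lane packs are at about 33, 95 and 161 mm; the judge returned no verdict.

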